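# Lay out the tasting flight on the paddle

### The arm

A 7-joint arm with a two-finger parallel gripper is mounted at the origin on the work surface. World frame = base frame: x ahead of the robot, y to its left, z up, the work surface at z = 0. Lengths are in mm, angles in rad, forces in N, time in s.
With the tool pointing down it reaches from about 400 to 875 mm from the base axis. Payload 4.4 kg.
Tool frame: the origin (TCP) lies midway between the tips of the shut fingers; the grasp point (between the pads) lies ctrl.grip_depth behind it (ctrl.grip_depth is the distance from the TCP to the grasp point, in mm); z points along the fingers, y is the line along which they close (so a half turn about z gives the same grasp; the last joint's range is limited). The gripper opens to 85 mm and grips with 20 to 120 N. Pads are 22 mm wide; open, the fingers measure 114 mm over their backs; the gripper's body (76 mm by 85 mm) begins 54 mm behind the grasp point. The pads swing forward as they close: fully open they stand 13 mm farther back than shut.
Start: joints at [-1.203, 0.628, 0.038, 1.517, -0.027, 0.996, -0.02], TCP at [273.188, 589.819, 231.313] pointing down, gripper open.
Joint ranges: [-3.06, 3.06], [-0.37, 2.12], [-1.25, 1.32], [0.18, 2.47], [-1.1, 4.24], [0.23, 1.98], [-2.94, 2.94]. Speed limits (rad/s): [2.57, 2.57, 3.14, 3.14, 3.14, 3.14, 3.14].

### API

Orientations are given as [roll, pitch, yaw] about the fixed x, y, z axes, in that order (R = Rz(yaw) Ry(pitch) Rx(roll)).
In Python, from cell import ctrl gives the robot as it stands.
- The arm moves only by the tool carry_out, never from a script. Its argument "deltas" is one flat list of numbers, 7 for each row, row after row: the turn, a rotation vector about the tool's x, y, z in degrees, then the shift along the tool's x, y, z in m, then the closure, from -1 (fully open) to 1 (shut). In form: [wx, wy, wz, dx, dy, dz, claw, wx, wy, wz, dx, dy, dz, claw, ...]. A call has 1 to 12 rows; each row shifts and turns the commanded pose from where the row before left it, along the tool's axes as they then stand; what a row does not reach is not made up. A row lasts 1/8 s, in which the tool goes at most 62.5 mm and 10.7 degrees, less where a joint would pass 70% of its speed; a pose out of reach is approached as far as the arm can. A call with a gripper value outside its range is refused whole. The fingers move at their own pace and stop on an object; the grip force is fixed at half the most. Time passes only in rows, so rows that do not move let the fingers close. It gives the time, the measured TCP pose, the force, the opening and the grip force at its end, in the units of the state.
- ctrl.read_state(): the state, without advancing time (a new reading comes with each control period).
- ctrl.get_image(name): name is "scene" or "side" or "wrist"; returns the picture (480x640x3 uint8, red, green, blue); there is no depth.
- ctrl.calibration(name): a dict with "mtx" (3x3 intrinsics, pixels), "R" (3x3) and "t" (3): a world point X has camera coordinates R X + t. Camera axes: x right, y down, z forward; pixel columns grow to the right and rows downward; lengths in mm; the calibration is good to about 2 mm. The wrist camera is an equidistant fisheye: a pixel r from the principal point sees the ray r / f radians off the axis. A picture is of the moment at which its call begins: read the wrist's pose just before it. calibration takes no time and is no camera call; for the wrist camera it gives the pose at the moment of the call.
- ctrl.finish_job(): hands the job in; it is judged then, once.
The state is a dict: "clock": time; "qpos": joint angles; "qd": joint speeds; "tau": joint torques, N m; "eef_pos": TCP position; "tool_rot": TCP orientation; "force": force on the tool from outside, world axes, zero at the start; "torque": the same for the moment, N m; "width": finger opening in mm; "gripper_force": force on a finger pad.
Only numpy, scipy, OpenCV 4.12 (cv2) and the standard library are available. Lean on these libraries where they do the work, as an engineer would, in place of code of your own. Each camera call takes 0.05 s, during which the arm holds its last target. There are 200 camera calls.

### The job

Lay out the tasting flight: move the four coloured shot glasses from the lower step of the bottle rack onto the flight paddle, one upright in each well, in the same left-to-right order in which they and their matching bottles stand on the rack. Set each glass down into its well rather than dropping it, let go, and leave the bottles standing where they are.

Things in the scene. Friction and masses are not known exactly. Their poses are not given: they have to be found in the camera images.
- rack: Fixed teak two-step rack, 350 mm along y, left or right on the table. Lower step: black mat, top 22 mm up, x -68 to +57 mm, with the 4 glasses in a row along y, 80 mm apart. Upper step: top 55 mm up, x 95 to 205 mm, lip 67 and rear rail 105 mm high, with the 4 bottles. Origin: table level under the middle of the glass row; x away from the robot (within 15 deg), y to its left, z up.
- paddle: Fixed teak flight paddle, board 100 (x) by 316 (y) by 20 mm thick, 110 mm long handle at the +y end. Four round dark-floored wells 58 mm across, 8 mm deep (floor 12 mm above the table) in a row at x = 0, y = +114, +38, -38, -114 mm. Origin: table level under the middle of the row; x away from the robot (within 15 deg), y to its left, towards the handle, z up.
- glass_red: Frosted acrylic shot glass, red, 62 mm high, outside diameter 40 mm at the foot widening to 48 mm at the rim, wall 3 mm, 10 mm thick bottom, 40 to 85 g. Origin: centre of its underside, z up through the mouth. It starts upright on the rack's lower step, in front of the bottle of its own colour.
- glass_yellow: Frosted acrylic shot glass, yellow, 62 mm high, outside diameter 40 mm at the foot widening to 48 mm at the rim, wall 3 mm, 10 mm thick bottom, 40 to 85 g. Origin: centre of its underside, z up through the mouth. It starts upright on the rack's lower step, in front of the bottle of its own colour.
- glass_blue: Frosted acrylic shot glass, blue, 62 mm high, outside diameter 40 mm at the foot widening to 48 mm at the rim, wall 3 mm, 10 mm thick bottom, 40 to 85 g. Origin: centre of its underside, z up through the mouth. It starts upright on the rack's lower step, in front of the bottle of its own colour.
- glass_white: Frosted acrylic shot glass, milky white, 62 mm high, outside diameter 40 mm at the foot widening to 48 mm at the rim, wall 3 mm, 10 mm thick bottom, 40 to 85 g. Origin: centre of its underside, z up through the mouth. It starts upright on the rack's lower step, in front of the bottle of its own colour.
- bottle_red: Infusion bottle, red with a swing-top stopper of the same colour, 58 mm diameter, 168 mm high with its wire, 0.45 kg, standing loose on the rack's upper step about 155 mm behind the glass of its colour. Origin: centre of its underside, z up. Stays where it is.
- bottle_yellow: Infusion bottle, yellow with a swing-top stopper of the same colour, 58 mm diameter, 168 mm high with its wire, 0.45 kg, standing loose on the rack's upper step about 155 mm behind the glass of its colour. Origin: centre of its underside, z up. Stays where it is.
- bottle_blue: Infusion bottle, blue with a swing-top stopper of the same colour, 58 mm diameter, 168 mm high with its wire, 0.45 kg, standing loose on the rack's upper step about 155 mm behind the glass of its colour. Origin: centre of its underside, z up. Stays where it is.
- bottle_white: Infusion bottle, milky white with a swing-top stopper of the same colour, 58 mm diameter, 168 mm high with its wire, 0.45 kg, standing loose on the rack's upper step about 155 mm behind the glass of its colour. Origin: centre of its underside, z up. Stays where it is.
Things that resemble listed ones, but are neither listed nor needed, are in the scene too. Leave any green or pink look-alike of the glass_white alone. There is more than one size of the glass_yellow; the job needs the larger.

How it is judged (in metres and radians):
At the end, for the whole second after the job is handed in: Every glass upright (0.1 rad), at rest and released on the floor of its own well (centre within 12 mm, foot within 3 mm), the leftmost well (+y, handle end) holding the glass of the leftmost bottle's colour and so on rightwards; every bottle upright within 25 mm of its start (((y of bottle_red in the frame of rack between 0.09 and 0.15 m and y of glass_red in the frame of paddle between 0.102 and 0.126 m) or (y of bottle_red in the frame of rack between 0.01 and 0.07 m and y of glass_red in the frame of paddle between 0.026 and 0.05 m) or (y of bottle_red in the frame of rack between -0.07 and -0.01 m and y of glass_red in the frame of paddle between -0.05 and -0.026 m) or (y of bottle_red in the frame of rack between -0.15 and -0.09 m and y of glass_red in the frame of paddle between -0.126 and -0.102 m)) and x of glass_red in the frame of paddle between -0.012 and 0.012 m and z of glass_red in the frame of paddle between 0.009 and 0.015 m and angle between each of glass_red, bottle_red, glass_yellow, bottle_yellow, glass_blue, bottle_blue, glass_white, bottle_white's own z axis and vertical below 0.1 rad and linear speed of each of glass_red, glass_yellow, glass_blue, glass_white below 0.02 m/s and distance of each of bottle_red, bottle_yellow, bottle_blue, bottle_white from where it was at the start of the episode below 0.025 m and ((y of bottle_yellow in the frame of rack between 0.09 and 0.15 m and y of glass_yellow in the frame of paddle between 0.102 and 0.126 m) or (y of bottle_yellow in the frame of rack between 0.01 and 0.07 m and y of glass_yellow in the frame of paddle between 0.026 and 0.05 m) or (y of bottle_yellow in the frame of rack between -0.07 and -0.01 m and y of glass_yellow in the frame of paddle between -0.05 and -0.026 m) or (y of bottle_yellow in the frame of rack between -0.15 and -0.09 m and y of glass_yellow in the frame of paddle between -0.126 and -0.102 m)) and x of glass_yellow in the frame of paddle between -0.012 and 0.012 m and z of glass_yellow in the frame of paddle between 0.009 and 0.015 m and ((y of bottle_blue in the frame of rack between 0.09 and 0.15 m and y of glass_blue in the frame of paddle between 0.102 and 0.126 m) or (y of bottle_blue in the frame of rack between 0.01 and 0.07 m and y of glass_blue in the frame of paddle between 0.026 and 0.05 m) or (y of bottle_blue in the frame of rack between -0.07 and -0.01 m and y of glass_blue in the frame of paddle between -0.05 and -0.026 m) or (y of bottle_blue in the frame of rack between -0.15 and -0.09 m and y of glass_blue in the frame of paddle between -0.126 and -0.102 m)) and x of glass_blue in the frame of paddle between -0.012 and 0.012 m and z of glass_blue in the frame of paddle between 0.009 and 0.015 m and ((y of bottle_white in the frame of rack between 0.09 and 0.15 m and y of glass_white in the frame of paddle between 0.102 and 0.126 m) or (y of bottle_white in the frame of rack between 0.01 and 0.07 m and y of glass_white in the frame of paddle between 0.026 and 0.05 m) or (y of bottle_white in the frame of rack between -0.07 and -0.01 m and y of glass_white in the frame of paddle between -0.05 and -0.026 m) or (y of bottle_white in the frame of rack between -0.15 and -0.09 m and y of glass_white in the frame of paddle between -0.126 and -0.102 m)) and x of glass_white in the frame of paddle between -0.012 and 0.012 m and z of glass_white in the frame of paddle between 0.009 and 0.015 m); the robot touches nothing.
It fails at once if a bottle is pushed more than 25 mm or knocked over (distance of any of bottle_red, bottle_yellow, bottle_blue, bottle_white from where it was at the start of the episode above 0.025 m or angle between any of bottle_red, bottle_yellow, bottle_blue, bottle_white's own z axis and vertical above 0.4 rad).
It fails at once if a glass is dropped or thrown: out of the fingers it moves faster than 0.7 m/s (a fall of about 25 mm) ((linear speed of glass_red above 0.7 m/s and contact force between the fingers and glass_red below 0.01 N) or (linear speed of glass_yellow above 0.7 m/s and contact force between the fingers and glass_yellow below 0.01 N) or (linear speed of glass_blue above 0.7 m/s and contact force between the fingers and glass_blue below 0.01 N) or (linear speed of glass_white above 0.7 m/s and contact force between the fingers and glass_white below 0.01 N)).
It also fails if it takes over 128 s, if anything falls off the work surface, if the arm or the gripper's body presses on something with over 40 N, if the wrist force passes 120 N, or if a joint passes its speed limit or range.

## Working session

There is one attempt and no reset: what is moved stays moved. The work goes in short steps, Python scripts to look and compute and a tool call to move; the robot and the scene stay as the last step left them, time stands still between calls to the robot, and variables do not carry over. Pictures are saved under pics/ and viewed, at most 14 in all, crops included, and the job is handed in when it is done.

Besides the shell and the picture viewer there is one more tool, called after "Request:" by a JSON object that holds its "method" and its "body". carry_out: Moves the arm, as the interface text tells. Its arguments: {"type":"object","properties":{"deltas":{"type":"array"}},"required":["deltas"]}

```bash
mkdir -p pics; ls; python3 - <<'E'
from cell import ctrl
import cv2
s=ctrl.read_state(); print({k:s[k] for k in('clock','eef_pos','tool_rot','width')},ctrl.grip_depth)
for n in('scene','side','wrist'):
    c=ctrl.calibration(n); im=ctrl.get_image(n); cv2.imwrite(f'pics/{n}0.png',im[:,:,::-1]); print(n,c)
E
```

```text
pics
{'clock': 0.0, 'eef_pos': array([272.89380154, 589.24306694, 230.39347957]), 'tool_rot': array([-3.13970510e+00,  2.76692854e-05,  2.70786424e+00]), 'width': 85.51359836235582} 18.700000000000003
scene {'mtx': array([[463.02901852,   0.        , 317.11815694],
       [  0.        , 463.02901852, 237.38096003],
       [  0.        ,   0.        ,   1.        ]]), 'R': array([[-0.37104063,  0.92860005, -0.00555026],
       [ 0.53712227,  0.20973459, -0.8170135 ],
       [-0.7575147 , -0.30612637, -0.57659182]]), 't': array([ 211.56884723, -209.63423118, 1358.73026871])}
side {'mtx': array([[617.64527881,   0.        , 320.18210587],
       [  0.        , 617.64527881, 241.87356877],
       [  0.        ,   0.        ,   1.        ]]), 'R': array([[-0.99951434, -0.02787196, -0.013937  ],
       [-0.00405783,  0.5598425 , -0.8285891 ],
       [ 0.03089693, -0.82813014, -0.55968371]]), 't': array([ 516.29600605,   58.60842335, 1549.86892046])}
wrist {'mtx': array([[371.64829954,   0.        , 315.52576253],
       [  0.        , 371.64829954, 235.83238766],
       [  0.        ,   0.        ,   1.        ]]), 'R': array([[ 0.4210541 ,  0.90703089, -0.00290165],
       [ 0.85998554, -0.39819407,  0.3191651 ],
       [ 0.28833718, -0.13688115, -0.94769469]]), 't': array([-647.7950328 ,  -40.91197938,  383.20313238])}
```

View pics/scene0.png

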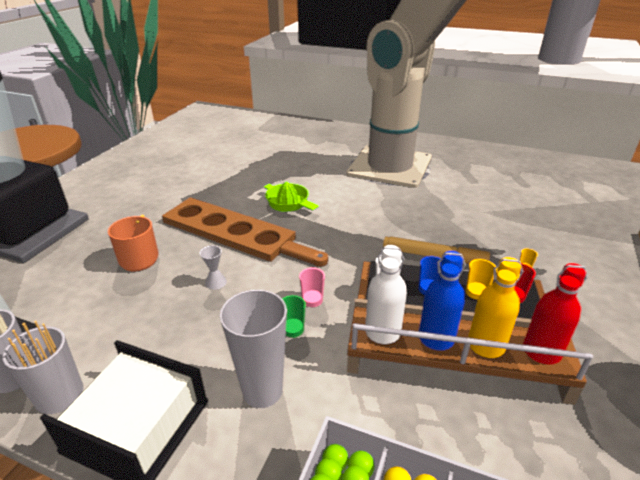

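View pics/side0.png

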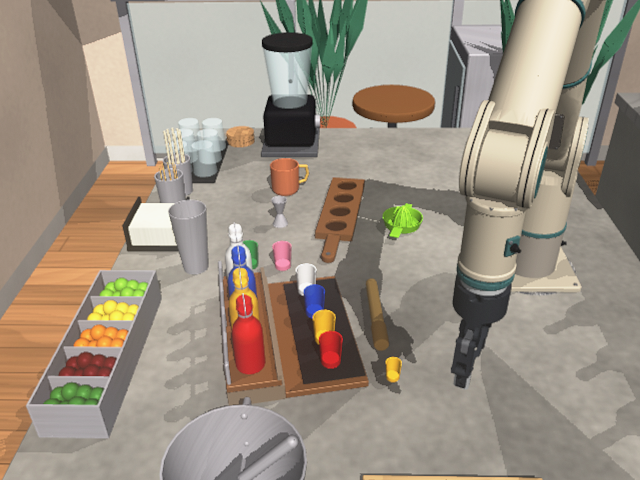

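The side view shows the glasses from +y to -y: red (331,349), yellow (324,326), blue (315,299), white (306,278). Their bottles stand in the same order. The small yellow decoy is at (393,369), and the paddle wells run from (335,226) to (347,185).

```bash
cat > h.py <<'E'
import numpy as np, cv2
from cell import ctrl
def ray(cal,u,v,fish=False):
    K=cal['mtx']; d=np.array([(u-K[0,2])/K[0,0],(v-K[1,2])/K[1,1],1.])
    if fish:
        r=np.hypot(d[0],d[1]); d=np.array([d[0]/r*np.sin(r),d[1]/r*np.sin(r),np.cos(r)]) if r>1e-9 else d
    R=cal['R']; return -R.T@cal['t'], R.T@d
def onplane(cal,u,v,z,fish=False):
    o,d=ray(cal,u,v,fish); return o+d*(z-o[2])/d[2]
def proj(cal,P):
    p=cal['R']@np.asarray(P,float)+cal['t']; q=cal['mtx']@p; return q[:2]/q[2]
def blobs(mask,amin=40):
    n,l,s,c=cv2.connectedComponentsWithStats(mask.astype(np.uint8)); 
    return [(s[i],c[i],l==i) for i in range(1,n) if s[i,4]>=amin]
def masks(im):
    h,s,v=[a.astype(int) for a in cv2.split(cv2.cvtColor(im,cv2.COLOR_RGB2HSV))]
    return dict(red=((h<5)|(h>174))&(s>190)&(v>90), yellow=(h>17)&(h<28)&(s>190)&(v>120),
      blue=(h>105)&(h<125)&(s>170)&(v>70), white=(s<25)&(v>190))
E
python3 - <<'E'
from h import *
im=cv2.imread('pics/side0.png')[:,:,::-1].copy(); cal=ctrl.calibration('side')
for k,m in masks(im).items():
    m=m.copy(); m[:, :290]=0; m[:,410:]=0; m[:255]=0; m[400:]=0
    for s,c,_ in blobs(m): print(k,s,c.round(1),onplane(cal,*c,22+33).round(0))
g=cv2.cvtColor(im,cv2.COLOR_RGB2HSV)
sub=g[178:262,312:366]; 
wood=(g[:,:,0]<20)&(g[:,:,1]>120)&(g[:,:,2]>100)
for n,roi in(('side',(310,170,370,265)),):
    x0,y0,x1,y1=roi; m=np.zeros(wood.shape,bool); m[y0:y1,x0:x1]=(im[y0:y1,x0:x1,0]<95)
    for s,c,_ in blobs(m,30): print('well',s,c.round(1),onplane(cal,*c,16).round(0))
im=cv2.imread('pics/scene0.png')[:,:,::-1].copy(); cal=ctrl.calibration('scene')
m=np.zeros(im.shape[:2],bool); m[195:265,160:300]=im[195:265,160:300,0]<95
for s,c,_ in blobs(m,30): print('wellscene',s,c.round(1),onplane(cal,*c,16).round(0))
for n in('side','scene'):
    a=cv2.imread(f'pics/{n}0.png'); r=a[170:390,260:420] if n=='side' else a[190:280,150:340]
    cv2.imwrite(f'pics/crop_{n}.png',cv2.resize(r,None,fx=3.5 if n=='side' else 4,fy=3.5 if n=='side' else 4)[:600,:800])
E
```

```text
red [319 331  24  37 606] [329.6 348.5] [487. 361.  55.]
yellow [313 310  23  34 424] [322.7 322.2] [503. 282.  55.]
yellow [386 357  15  25 270] [392.3 368.6] [366. 414.  55.]
blue [307 285  16  33 217] [313.3 302.3] [525. 217.  55.]
white [295 263  22  32 365] [304.5 274.8] [549. 118.  55.]
well [338 183  18   6  92] [346.9 185.5] [ 446. -383.   16.]
well [334 195  19   7 107] [343.5 198. ] [ 457. -307.   16.]
well [330 208  20   8 123] [339.9 211.4] [ 467. -232.   16.]
well [326 222  20   9 136] [335.9 225.7] [ 478. -156.   16.]
wellscene [267 195  33  22 264] [281.6 206.4] [ 344. -185.   16.]
wellscene [179 206  22  10 135] [190.2 210.7] [ 444. -384.   16.]
wellscene [204 214  22  11 132] [214.2 218.9] [ 454. -310.   16.]
wellscene [163 218 107  43 719] [216.1 239.5] [ 525. -260.   16.]
wellscene [229 222  23  11  92] [240.9 226.4] [ 459. -235.   16.]
wellscene [256 231  23  10  85] [269.  234.6] [ 465. -159.   16.]
wellscene [279 250  21  12 107] [289.1 255.4] [519. -84.  16.]
```

View pics/wrist0.png

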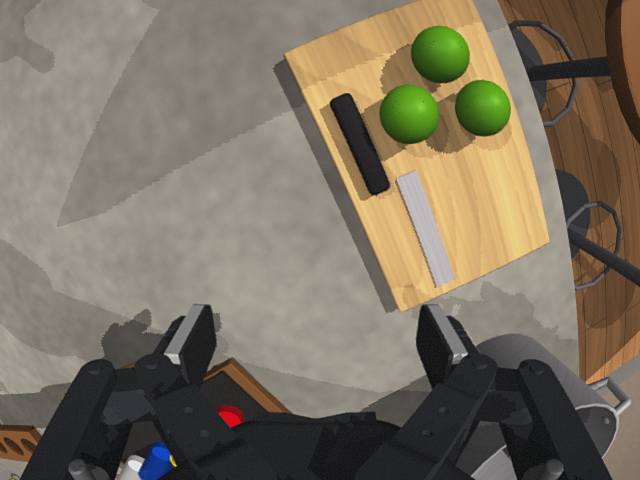

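Request:
{"method": "carry_out", "body": {"deltas": [0,0,8.5,0,0,0,-1,0,0,8.5,0,0,0,-1,0,0,8.5,0,0,0,-1,0,0,8.5,0,0,0,-1,0,0,8.5,0,0,0,-1,0,0,8.5,0,0,0,-1,0,0,0,-0.0455,0.0253,0,-1,0,0,0,-0.0455,0.0253,0,-1,0,0,0,-0.0455,0.0253,0,-1,0,0,0,-0.0455,0.0253,0,-1,0,0,0,-0.0455,0.0253,0,-1,0,0,0,-0.0455,0.0253,0,-1]}}

```text
clock: 1.65
eef_pos: [487.9, 360.9, 231.1]
tool_rot: [-3.141, -0.0, 1.818]
force: [1.1, -0.4, -0.3]
width: 85.6
gripper_force: 0.0
```

Request:
{"method": "carry_out", "body": {"deltas": [0,0,0,0,0,0.03,-1,0,0,0,0,0,0,-1]}}

```text
clock: 1.9
eef_pos: [485.6, 360.9, 199.2]
tool_rot: [-3.136, 0.002, 1.817]
force: [-0.5, 0.5, -0.2]
width: 85.3
gripper_force: 0.0
```

```bash
cat > w.py <<'E'
import sys
from h import *
s=ctrl.read_state(); cal=ctrl.calibration('wrist'); im=ctrl.get_image('wrist'); name=sys.argv[1]; cv2.imwrite(f'pics/{name}.png',im[:,:,::-1])
print(s['clock'],s['eef_pos'].round(1),np.degrees(s['tool_rot']).round(2),s['qpos'].round(2),s['width'])
for k,m in masks(im).items():
    for b,c,_ in blobs(m,150): print(k,b,c.round(1),onplane(cal,*c,60,True).round(1))
E
python3 w.py w1
```

```text
1.9 [485.6 360.9 199.2] [-1.7971e+02  9.0000e-02  1.0408e+02] [-0.85  0.61  0.27  1.68 -0.2   0.88 -0.25] 85.32772518969769
red [ 286  187   65   72 3552] [318.1 224.4] [486.6 356.9  60. ]
red [ 476  186  124  109 8477] [536.  237.9] [682.5 394.3  60. ]
red [ 584  262   54   64 2410] [610.9 291.9] [820.5 363.4  60. ]
yellow [166 139  42  34 491] [182.  158.6] [368.2 384.   60. ]
yellow [ 288  259   57   72 2093] [315.5 302.1] [501.6 288.3  60. ]
yellow [ 459  275  105  101 5174] [501.8 320.1] [684.6 307.2  60. ]
blue [ 292  338   53   70 2865] [317.7 374.8] [523.6 209.   60. ]
blue [ 470  421   40   44 1093] [489.9 440.8] [767.8 134.9  60. ]
blue [502 461  16  19 190] [509.1 472. ] [848.9  63.2  60. ]
white [226  25  22  26 214] [236.3  38.4] [391.  484.9  60. ]
white [ 339   30  126  109 4939] [409.1  98.6] [529.1 471.2  60. ]
white [161  47  64  60 883] [191.4  74.6] [362.4 451.   60. ]
white [244  51  42  28 484] [261.   62.9] [414.3 469.4  60. ]
white [337  61  29  21 220] [349.9  71.3] [480.4 478.6  60. ]
white [314  87  18  18 194] [322.1  95.4] [464.9 455.3  60. ]
white [ 576 
[... 361 characters left out ...]
. ]
white [  0 261  28  41 515] [ 11.9 284.4] [168.4 207.   60. ]
white [ 548  294   49   78 1786] [571.5 325.1] [782.1 315.6  60. ]
white [164 306  39  58 352] [183.6 331.8] [388.7 222.9  60. ]
white [429 306  38  57 391] [447.2 331.4] [630.9 284.9  60. ]
white [230 310  22  58 406] [244.7 346.5] [449.1 224.3  60. ]
white [593 341  47  74 222] [620.5 383.6] [952.7 239.8  60. ]
white [  22  349   51   72 1198] [ 47.2 390.5] [197.2  52.8  60. ]
white [226 391  29  31 283] [243.6 408.7] [459.8 139.7  60. ]
white [303 406  33  12 282] [318.9 412.1] [538.  157.6  60. ]
white [ 122  423   53   50 1275] [145.4 447.3] [343.3  12.2  60. ]
white [456 443  42  37 902] [476.2 464.6] [775.6  84.5  60. ]
```

View pics/w1.png

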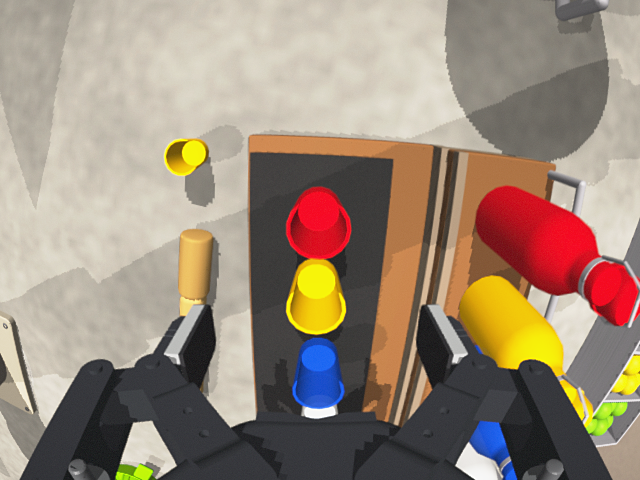

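The wrist view shows the glasses in a line between the fingers. Rim centres are near red (319,228), yellow (316,304) and blue (318,379), and the small yellow decoy at (185,157) is well clear.

```bash
python3 - <<'E'
from h import *
cal=ctrl.calibration('wrist'); im=cv2.imread('pics/w1.png')[:,:,::-1].copy()
M=masks(im); 
# pure rim centre: predict from glass pose hypotheses: compare projected rim/foot silhouette bbox with blob bbox
def fproj(P):
    p=cal['R']@P+cal['t']; th=np.arctan2(np.hypot(p[0],p[1]),p[2]); a=np.arctan2(p[1],p[0]); K=cal['mtx']
    return K[:2,2]+K[0,0]*th*np.array([np.cos(a),np.sin(a)])
t=np.linspace(0,2*np.pi,60)
from scipy.optimize import least_squares
for k,x,y in(('red',487,360),('yellow',503,282),('blue',523,205)):
    b=max((q for q in blobs(M[k]) if 250<q[1][0]<380),key=lambda q:q[0][4])[0]
    use=[0,2,3] if k!='red' else [0,1,2,3]
    obs=np.array([b[0],b[1],b[0]+b[2],b[1]+b[3]],float)
    def res(q):
        P=np.array([fproj(np.array([q[0]+r*np.cos(a),q[1]+r*np.sin(a),z])) for r,z in((20,22),(24,84)) for a in t])
        return (np.r_[P.min(0),P.max(0)]-obs+np.array([.5,.5,.5,.5]))[use]
    s=least_squares(res,[x,y]); print(k,s.x.round(1),s.fun.round(1))
E
```

```text
red [486.3 361.8] [-0.1 -0.6  0.1  0.5]
yellow [500.6 299. ] [-1.4  1.4  0.1]
blue [524.5 211.6] [ 0.5 -0.5 -0.1]
```

Request:
{"method": "carry_out", "body": {"deltas": [0,0,0,0.001,0.001,0.045,-1,0,0,0,0,0,0.045,-1,0,0,0,0,0,0.042,-1,0,0,0,0,0,0.03,-1,0,0,0,0,0,0,1,0,0,0,0,0,0,1,0,0,0,0,0,0,1,0,0,0,0,0,0,1,0,0,0,0,0,0,1,0,0,0,0,0,0,1]}}

```text
clock: 3.2
eef_pos: [488.5, 364.6, 41.3]
tool_rot: [3.139, -0.002, 1.818]
force: [-1.3, -0.1, 6.5]
width: 44.9
gripper_force: 60.2
```

Request:
{"method": "carry_out", "body": {"deltas": [0,0,0,0,0,-0.025,1,0,0,0,0,0,-0.04,1,0,0,0,0,0,-0.045,1,0,0,7.4,0,0,0,1,0,0,7.4,0,0,0,1,0,0,7.4,0,0,0,1,0,0,0,-0.03,0.003,0,1,0,0,0,-0.05,0.005,0,1,0,0,0,-0.05,0.005,0,1,0,0,0,-0.05,0.005,0,1,0,0,0,-0.05,0.005,0,1,0,0,0,-0.05,0.005,0,1]}}

```text
clock: 4.7
eef_pos: [476.7, 80.7, 150.1]
tool_rot: [3.14, -0.001, 1.43]
force: [1.2, 0.2, -0.7]
width: 44.7
gripper_force: 60.9
```

Request:
{"method": "carry_out", "body": {"deltas": [0,0,0,-0.05,0.005,0,1,0,0,0,-0.05,0.005,0,1,0,0,0,-0.05,0.005,0,1,0,0,0,-0.05,0.005,0,1,0,0,0,-0.05,0.005,0,1,0,0,0,-0.05,0.005,0,1,0,0,0,-0.05,0.005,0,1,0,0,0,0,0,0,1,0,0,0,0,0,0,1]}}

```text
clock: 5.82
eef_pos: [461.9, -268.8, 149.6]
tool_rot: [3.141, -0.001, 1.43]
force: [0.8, -0.1, -1.3]
width: 45.3
gripper_force: 60.9
```

```bash
python3 w.py w2 | grep -v white
```

```text
5.825 [ 461.9 -268.8  149.6] [ 1.7998e+02 -4.0000e-02  8.1920e+01] [ 0.3   0.59  0.26  1.93 -0.24  0.65  0.57] 45.280692386346615
red [  248   259   137   159 15318] [315.6 345.1] [ 448.8 -352.7   60. ]
```

View pics/w2.png

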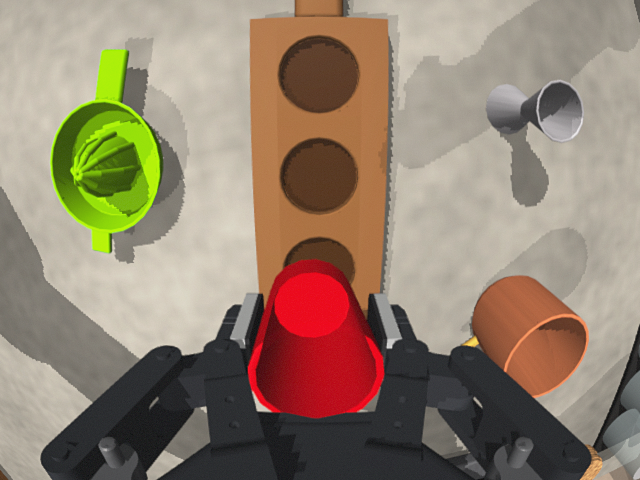

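The wrist view shows wells 1 and 2 at (318,74) and (319,176), with well 3 partly behind the red glass. The red glass sits upright between the fingers, centred at about column 316.

```bash
cat > held.py <<'E'
from h import *
from scipy.optimize import least_squares
t=np.linspace(0,2*np.pi,60)
def fproj(cal,P):
    p=cal['R']@P+cal['t']; th=np.arctan2(np.hypot(p[0],p[1]),p[2]); a=np.arctan2(p[1],p[0]); K=cal['mtx']
    return K[:2,2]+K[0,0]*th*np.array([np.cos(a),np.sin(a)])
def bboxfit(cal,b,x0,fixz=None,use=(0,1,2,3)):
    obs=np.array([b[0],b[1],b[0]+b[2]-1,b[1]+b[3]-1],float); use=list(use)
    def res(q):
        z0=q[2] if fixz is None else fixz
        P=np.array([fproj(cal,np.array([q[0]+r*np.cos(a),q[1]+r*np.sin(a),z0+z])) for r,z in((20,0),(24,62)) for a in t])
        return (np.r_[P.min(0),P.max(0)]-obs)[use]
    s=least_squares(res,x0); return s.x,s.fun
E
python3 - <<'E'
from held import *
cal=ctrl.calibration('wrist'); im=cv2.imread('pics/w2.png')[:,:,::-1].copy(); s=ctrl.read_state(); p=s['eef_pos']
x,f=bboxfit(cal,(248,259,137,159),[p[0],p[1],p[2]-20]); print('held',x.round(1),f.round(1),(x-p).round(1))
m=np.zeros(im.shape[:2],bool); m[25:225,262:375]=im[25:225,262:375,0].astype(int)<125
for b,c,l in blobs(m,1500):
    cs=max(cv2.findContours(l.astype(np.uint8),cv2.RETR_EXTERNAL,cv2.CHAIN_APPROX_NONE)[0],key=len)[:,0]
    P=np.array([onplane(cal,*q,20,True)[:2] for q in cv2.convexHull(cs)[:,0]])
    (cx,cy),r=cv2.minEnclosingCircle(P.astype(np.float32)); print('well',b,round(cx,1),round(cy,1),'r',round(r,1))
print('mug left',onplane(cal,475,320,0,True).round(0),onplane(cal,475,320,80,True).round(0))
E
```

```text
held [ 460.3 -273.4  126.9] [ 1.4 -1.5 -1.4  1.3] [ -1.8  -5.4 -22.6]
well [ 278   35   81   78 4927] 478.5 -156.8 r 29.3
well [ 280  138   78   76 4686] 468.2 -232.3 r 29.3
mug left [ 602. -394.    0.] [ 567. -337.   80.]
```

Request:
{"method": "carry_out", "body": {"deltas": [0,0,0,0.039,0.001,0,1,0,0,0,0.039,0,0,1,0,0,0,0.039,0,0,1,0,0,0,0,0,0.035,1,0,0,0,0,0,0.035,1,0,0,0,0,0,0.03,1,0,0,0,0,0,0.012,1,0,0,0,0,0,0,1,0,0,0,0,0,0,1]}}

```text
clock: 7.0
eef_pos: [480.1, -153.5, 38.3]
tool_rot: [3.14, 0.0, 1.431]
force: [0.2, 0.6, -0.9]
width: 44.9
gripper_force: 61.0
```

Request:
{"method": "carry_out", "body": {"deltas": [0,0,0,0,0,0.002,1,0,0,0,0,0,0,1]}}

```text
clock: 7.25
eef_pos: [479.6, -153.6, 35.8]
tool_rot: [3.141, 0.0, 1.43]
force: [0.1, -0.5, -0.8]
width: 45.1
gripper_force: 61.0
```

Request:
{"method": "carry_out", "body": {"deltas": [0,0,0,0,0,0.002,1,0,0,0,0,0,0,1]}}

```text
clock: 7.5
eef_pos: [479.2, -153.5, 33.2]
tool_rot: [-3.141, -0.0, 1.43]
force: [-0.1, -0.3, -0.6]
width: 45.0
gripper_force: 61.0
```

Request:
{"method": "carry_out", "body": {"deltas": [0,0,0,0,0,0.002,1,0,0,0,0,0,0,1]}}

```text
clock: 7.75
eef_pos: [479.4, -153.6, 31.4]
tool_rot: [3.141, -0.0, 1.43]
force: [-0.5, -0.2, 2.6]
width: 44.7
gripper_force: 60.8
```

Request:
{"method": "carry_out", "body": {"deltas": [0,0,0,0,0,0,-1,0,0,0,0,0,0,-1,0,0,0,0,0,0,-1,0,0,0,0,0,0,-1,0,0,0,0,0,-0.03,-1,0,0,0,0,0,-0.05,-1,0,0,0,0,0,-0.06,-1,0,0,-7.4,0,0,0,-1,0,0,-7.4,0,0,0,-1,0,0,-7.4,0,0,0,-1]}}

```text
clock: 9.0
eef_pos: [479.2, -153.4, 171.6]
tool_rot: [3.141, 0.0, 1.822]
force: [0.2, -0.0, 0.5]
width: 85.5
gripper_force: 0.0
```

Request:
{"method": "carry_out", "body": {"deltas": [0,0,0,0.052,0.0165,-0.0035,-1,0,0,0,0.052,0.0165,-0.0035,-1,0,0,0,0.052,0.0165,-0.0035,-1,0,0,0,0.052,0.0165,-0.0035,-1,0,0,0,0.052,0.0165,-0.0035,-1,0,0,0,0.052,0.0165,-0.0035,-1,0,0,0,0.052,0.0165,-0.0035,-1,0,0,0,0.052,0.0165,-0.0035,-1,0,0,0,0,0,0,-1,0,0,0,0,0,0,-1]}}

```text
clock: 10.25
eef_pos: [505.3, 281.3, 199.0]
tool_rot: [-3.141, 0.001, 1.818]
force: [-0.1, -0.8, -0.4]
width: 85.3
gripper_force: 0.0
```

```bash
cat > gl.py <<'E'
import sys
from held import *
col,name=sys.argv[1:]
s=ctrl.read_state(); cal=ctrl.calibration('wrist'); im=ctrl.get_image('wrist'); cv2.imwrite(f'pics/{name}.png',im[:,:,::-1]); p=s['eef_pos']
print(p.round(1),np.degrees(s['tool_rot']).round(2))
yaw=s['tool_rot'][2]
for b,c,_ in blobs(masks(im)[col],300):
    if 230<c[0]<400:
        x,f=bboxfit(cal,b,[p[0],p[1]],22); d=x-p[:2]
        print(b,x.round(1),f.round(1),'tool dx dy',(d@[np.cos(yaw),np.sin(yaw)]).round(1),(d@[np.sin(yaw),-np.cos(yaw)]).round(1))
E
python3 gl.py yellow w3; python3 - <<'E'
from h import *
im=ctrl.get_image('side'); cv2.imwrite('pics/s1.png',im[150:300,280:400,::-1].repeat(4,0).repeat(4,1))
E
```

```text
[505.3 281.3 199. ] [-1.7995e+02  6.0000e-02  1.0415e+02]
[ 286  185   59   52 1470] [500.9 291. ] [ -4.1 -11.1   4.1  10.1] tool dx dy 10.4 -1.9
```

View pics/w3.png

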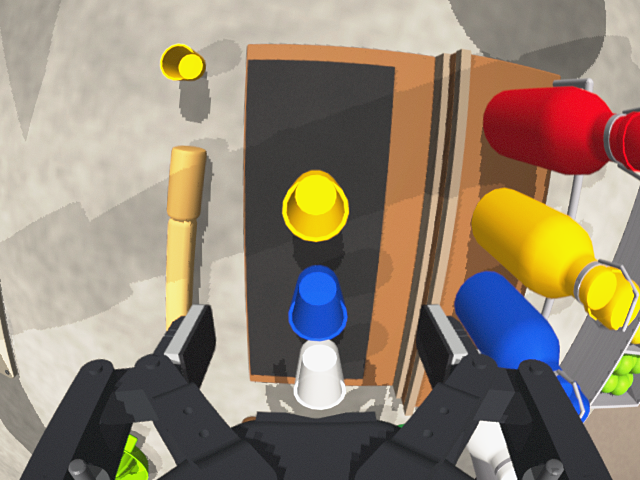

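View pics/s1.png

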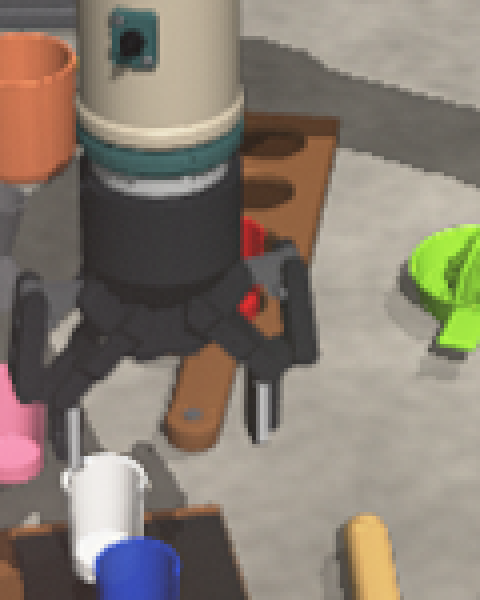

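The wrist view shows the yellow glass at about (316,206) and blue at (318,302). White is at (320,373). In the side crop, the red glass is mostly hidden behind the gripper at the handle end of the paddle. The yellow mask missed the dark shading, so I'll loosen it.

```bash
sed -i 's/yellow=.*120),/yellow=(h>17)\&(h<32)\&(s>190)\&(v>75),/' h.py; python3 gl.py yellow w3b; python3 gl.py blue w3c
```

```text
[505.7 280.2 199.2] [-1.7996e+02  6.0000e-02  1.0401e+02]
[ 282  169   67   71 3606] [500.3 294.7] [-0.3 -0.8  0.3  0.7] tool dx dy 15.4 -1.8
[505.9 280.2 199.3] [-1.7997e+02  5.0000e-02  1.0399e+02]
[ 288  264   59   75 3417] [523.2 209.2] [-0.7 -1.3  0.7  1.4] tool dx dy -73.1 -0.3
```

Request:
{"method": "carry_out", "body": {"deltas": [0,0,0,0.014,-0.002,0.025,-1,0,0,0,0,0,0.045,-1,0,0,0,0,0,0.045,-1,0,0,0,0,0,0.035,-1,0,0,0,0,0,0.012,-1,0,0,0,0,0,0,1,0,0,0,0,0,0,1,0,0,0,0,0,0,1,0,0,0,0,0,0,1,0,0,0,0,0,0,1,0,0,0,0,0,0,1]}}

```text
clock: 11.82
eef_pos: [501.4, 295.7, 39.3]
tool_rot: [3.139, -0.001, 1.817]
force: [-1.1, -0.3, 6.6]
width: 44.6
gripper_force: 60.6
```

Request:
{"method": "carry_out", "body": {"deltas": [0,0,0,0,0,-0.025,1,0,0,0,0,0,-0.04,1,0,0,0,0,0,-0.045,1,0,0,7.4,0,0,0,1,0,0,7.4,0,0,0,1,0,0,7.4,0,0,0,1,0,0,0,-0.03,0.0024,0,1,0,0,0,-0.05,0.004,0,1,0,0,0,-0.05,0.004,0,1,0,0,0,-0.05,0.004,0,1,0,0,0,-0.05,0.004,0,1,0,0,0,-0.05,0.004,0,1]}}

```text
clock: 13.32
eef_pos: [483.6, 13.5, 148.3]
tool_rot: [3.139, -0.001, 1.431]
force: [0.9, -0.9, 0.2]
width: 45.1
gripper_force: 61.1
```

Request:
{"method": "carry_out", "body": {"deltas": [0,0,0,-0.049,0.004,0,1,0,0,0,-0.049,0.004,0,1,0,0,0,-0.049,0.004,0,1,0,0,0,-0.049,0.004,0,1,0,0,0,-0.049,0.004,0,1,0,0,0,0,0,0,1,0,0,0,0,0,0,1]}}

```text
clock: 14.2
eef_pos: [468.8, -229.9, 147.8]
tool_rot: [3.141, -0.001, 1.43]
force: [-0.7, 0.4, -1.4]
width: 44.6
gripper_force: 61.1
```

```bash
cat > hd.py <<'E'
import sys
from held import *
col,name=sys.argv[1:3]
s=ctrl.read_state(); cal=ctrl.calibration('wrist'); im=ctrl.get_image('wrist'); cv2.imwrite(f'pics/{name}.png',im[:,:,::-1]); p=s['eef_pos']
print(p.round(1),np.degrees(s['tool_rot']).round(2))
for k,m in masks(im).items():
    for b,c,_ in blobs(m,1500):
        if not(230<c[0]<400): continue
        if k==col: x,f=bboxfit(cal,b,[p[0],p[1],p[2]-20]); print('held',k,b,x.round(1),f.round(1),(x-p).round(1))
        else: x,f=bboxfit(cal,b,[p[0],p[1]+80],12); print('placed?',k,b,x.round(1),f.round(1))
E
python3 hd.py yellow w4
```

```text
[ 468.8 -229.9  147.8] [ 1.7997e+02 -5.0000e-02  8.1940e+01]
placed? red [ 271   89   81   81 4447] [ 475.4 -156.9] [-1.3 -0.7  1.3  0.8]
held yellow [  246   253   140   166 17040] [ 467.3 -231.5  128.8] [ 0.3 -0.3 -0.3  0.2] [ -1.5  -1.6 -19. ]
```

View pics/w4.png

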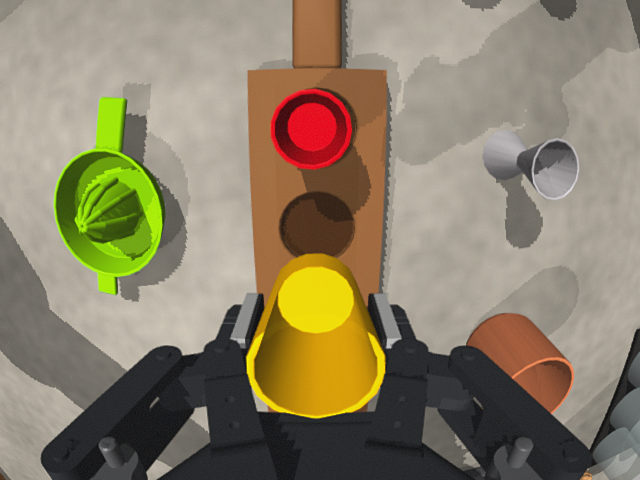

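The red glass stands upright in well 1, at about (475,-157) against the well centre (478,-157). The yellow glass is held upright directly above well 2.

Request:
{"method": "carry_out", "body": {"deltas": [0,0,0,-0.001,0.001,0.035,1,0,0,0,0,0,0.035,1,0,0,0,0,0,0.03,1,0,0,0,0,0,0.012,1,0,0,0,0,0,0.003,1,0,0,0,0,0,0,1,0,0,0,0,0,0,1]}}

```text
clock: 15.12
eef_pos: [470.3, -231.9, 33.3]
tool_rot: [3.14, 0.001, 1.43]
force: [-0.1, -0.9, -0.7]
width: 44.7
gripper_force: 61.1
```

Request:
{"method": "carry_out", "body": {"deltas": [0,0,0,0,0,0.0015,1,0,0,0,0,0,0,1]}}

```text
clock: 15.38
eef_pos: [469.6, -231.7, 31.0]
tool_rot: [3.141, 0.0, 1.43]
force: [-0.7, -0.1, 0.4]
width: 44.8
gripper_force: 61.1
```

Request:
{"method": "carry_out", "body": {"deltas": [0,0,0,0,0,0.0015,1,0,0,0,0,0,0,1]}}

```text
clock: 15.62
eef_pos: [469.6, -231.7, 29.3]
tool_rot: [3.141, 0.0, 1.43]
force: [0.4, -0.1, 1.3]
width: 44.6
gripper_force: 61.1
```

Request:
{"method": "carry_out", "body": {"deltas": [0,0,0,0,0,0,-1,0,0,0,0,0,0,-1,0,0,0,0,0,0,-1,0,0,0,0,0,0,-1,0,0,0,0,0,-0.03,-1,0,0,0,0,0,-0.05,-1,0,0,0,0,0,-0.06,-1,0,0,-7.4,0,0,0,-1,0,0,-7.4,0,0,0,-1,0,0,-7.4,0,0,0,-1]}}

```text
clock: 16.88
eef_pos: [469.5, -231.5, 169.5]
tool_rot: [3.141, 0.0, 1.822]
force: [-1.0, -0.1, 0.8]
width: 85.6
gripper_force: 0.0
```

Request:
{"method": "carry_out", "body": {"deltas": [0,0,0,0.0518,0.02,-0.0037,-1,0,0,0,0.0518,0.02,-0.0037,-1,0,0,0,0.0518,0.02,-0.0037,-1,0,0,0,0.0518,0.02,-0.0037,-1,0,0,0,0.0518,0.02,-0.0037,-1,0,0,0,0.0518,0.02,-0.0037,-1,0,0,0,0.0518,0.02,-0.0037,-1,0,0,0,0.0518,0.02,-0.0037,-1,0,0,0,0,0,0,-1,0,0,0,0,0,0,-1]}}

```text
clock: 18.12
eef_pos: [523.1, 208.5, 198.6]
tool_rot: [-3.141, 0.001, 1.818]
force: [-0.3, -1.2, 0.3]
width: 85.5
gripper_force: 0.0
```

```bash
python3 gl.py blue w5;  python3 gl.py white w5b
```

```text
[523.1 208.5 198.6] [-1.7995e+02  5.0000e-02  1.0415e+02]
[ 287  186   65   73 3595] [524.  209.2] [-0.8 -0.8  0.8  0.8] tool dx dy 0.5 1.0
[523.2 207.6 198.7] [-1.7995e+02  6.0000e-02  1.0405e+02]
[209 184  31  72 759] [453.  192.3] [-18.3   0.   20.4   1.2] tool dx dy 2.2 -71.8
[  202   270   199   144 11299] [537.  96.] [ 71.4  29.1 -70.6 -38.4] tool dx dy -111.6 -13.7
```

View pics/w5.png

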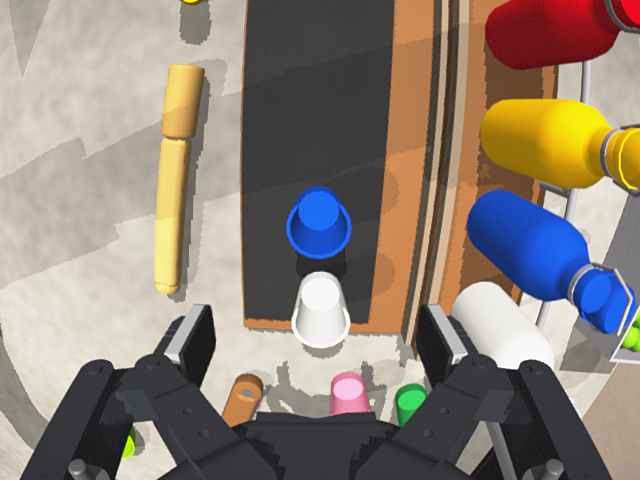

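The wrist view shows blue at (319,222), centred for the grasp, with white at about (321,310). The pink and green decoys are beyond the rack, clear of the gripper.

Request:
{"method": "carry_out", "body": {"deltas": [0,0,0,0.001,0.001,0.04,-1,0,0,0,0,0,0.045,-1,0,0,0,0,0,0.04,-1,0,0,0,0,0,0.025,-1,0,0,0,0,0,0.011,-1,0,0,0,0,0,0,1,0,0,0,0,0,0,1,0,0,0,0,0,0,1,0,0,0,0,0,0,1,0,0,0,0,0,0,1,0,0,0,0,0,0,1]}}

```text
clock: 19.6
eef_pos: [525.0, 210.6, 39.3]
tool_rot: [3.139, -0.0, 1.817]
force: [-1.5, -1.3, 6.7]
width: 44.6
gripper_force: 60.7
```

Request:
{"method": "carry_out", "body": {"deltas": [0,0,0,0,0,-0.025,1,0,0,0,0,0,-0.04,1,0,0,0,0,0,-0.045,1,0,0,7.4,0,0,0,1,0,0,7.4,0,0,0,1,0,0,7.4,0,0,0,1,0,0,0,-0.03,0.0008,0,1,0,0,0,-0.05,0.0007,0,1,0,0,0,-0.05,0.0007,0,1,0,0,0,-0.05,0.0007,0,1,0,0,0,-0.05,0.0007,0,1,0,0,0,-0.05,0.0007,0,1]}}

```text
clock: 21.1
eef_pos: [489.1, -68.7, 148.4]
tool_rot: [3.14, -0.0, 1.431]
force: [0.9, 0.3, -1.8]
width: 44.2
gripper_force: 61.2
```

Request:
{"method": "carry_out", "body": {"deltas": [0,0,0,-0.048,0.0007,0,1,0,0,0,-0.048,0.0007,0,1,0,0,0,-0.048,0.0007,0,1,0,0,0,-0.048,0.0007,0,1,0,0,0,-0.048,0.0007,0,1,0,0,0,0,0,0,1,0,0,0,0,0,0,1]}}

```text
clock: 21.98
eef_pos: [458.9, -304.8, 148.0]
tool_rot: [-3.142, -0.001, 1.43]
force: [0.5, 0.7, -0.5]
width: 44.8
gripper_force: 61.2
```

```bash
python3 hd.py blue w6
```

```text
[ 458.9 -304.8  148. ] [-1.800e+02 -5.000e-02  8.194e+01]
placed? red [ 269    0   82   51 2642] [ 473.7 -168.2] [ -1.2 -15.4   1.2  17.7]
placed? yellow [ 275   88   82   82 5243] [ 468.1 -231.9] [-0.8 -0.2  0.8  0.2]
held blue [  245   255   141   164 16681] [ 457.2 -307.   128.8] [ 1.  -1.2 -1.   1. ] [ -1.7  -2.2 -19.2]
```

Request:
{"method": "carry_out", "body": {"deltas": [0,0,0,-0.001,0.001,0.035,1,0,0,0,0,0,0.035,1,0,0,0,0,0,0.03,1,0,0,0,0,0,0.012,1,0,0,0,0,0,0.003,1,0,0,0,0,0,0.0015,1,0,0,0,0,0,0,1,0,0,0,0,0,0,1]}}

```text
clock: 23.02
eef_pos: [460.2, -306.9, 32.1]
tool_rot: [3.14, 0.0, 1.43]
force: [0.9, 0.9, -0.7]
width: 44.8
gripper_force: 61.2
```

Request:
{"method": "carry_out", "body": {"deltas": [0,0,0,0,0,0.0015,1,0,0,0,0,0,0,1]}}

```text
clock: 23.28
eef_pos: [459.8, -306.6, 29.9]
tool_rot: [-3.141, -0.0, 1.43]
force: [0.1, 0.5, -0.8]
width: 44.2
gripper_force: 61.2
```

Request:
{"method": "carry_out", "body": {"deltas": [0,0,0,0,0,0.001,1,0,0,0,0,0,0,1]}}

```text
clock: 23.52
eef_pos: [459.9, -306.8, 29.4]
tool_rot: [3.141, 0.0, 1.43]
force: [-0.8, 0.3, 4.5]
width: 44.8
gripper_force: 61.3
```

Request:
{"method": "carry_out", "body": {"deltas": [0,0,0,0,0,0,-1,0,0,0,0,0,0,-1,0,0,0,0,0,0,-1,0,0,0,0,0,0,-1,0,0,0,0,0,-0.03,-1,0,0,0,0,0,-0.05,-1,0,0,0,0,0,-0.06,-1,0,0,-7.4,0,0,0,-1,0,0,-7.4,0,0,0,-1,0,0,-7.4,0,0,0,-1]}}

```text
clock: 24.78
eef_pos: [459.8, -306.5, 169.1]
tool_rot: [3.141, 0.0, 1.822]
force: [-0.5, 0.2, 0.9]
width: 86.0
gripper_force: 0.0
```

Request:
{"method": "carry_out", "body": {"deltas": [0,0,0,0.0505,0.0233,-0.0037,-1,0,0,0,0.0505,0.0233,-0.0037,-1,0,0,0,0.0505,0.0233,-0.0037,-1,0,0,0,0.0505,0.0233,-0.0037,-1,0,0,0,0.0505,0.0233,-0.0037,-1,0,0,0,0.0505,0.0233,-0.0037,-1,0,0,0,0.0505,0.0233,-0.0037,-1,0,0,0,0.0505,0.0233,-0.0037,-1,0,0,0,0,0,0,-1,0,0,0,0,0,0,-1]}}

```text
clock: 26.02
eef_pos: [541.5, 130.0, 198.3]
tool_rot: [-3.141, 0.001, 1.818]
force: [-0.3, -0.1, 0.3]
width: 85.4
gripper_force: 0.0
```

```bash
python3 gl.py white w7
```

```text
[541.5 130.  198.3] [-1.7995e+02  5.0000e-02  1.0415e+02]
[ 291  187   65   73 3261] [545.4 130.8] [-0.8 -0.9  0.8  0.9] tool dx dy -0.2 4.0
[ 208  269   73   44 1146] [497.7  54.8] [  4.8 -16.8  -5.9  16.3] tool dx dy -62.3 -60.8
[358 270  51  33 947] [607.2  86.7] [ -5.6 -22.    5.5  22.3] tool dx dy -58.1 53.2
[292 370  68  26 735] [590.6 -33.1] [  8.  -22.1  -8.   24.1] tool dx dy -170.1 7.8
```

View pics/w7.png

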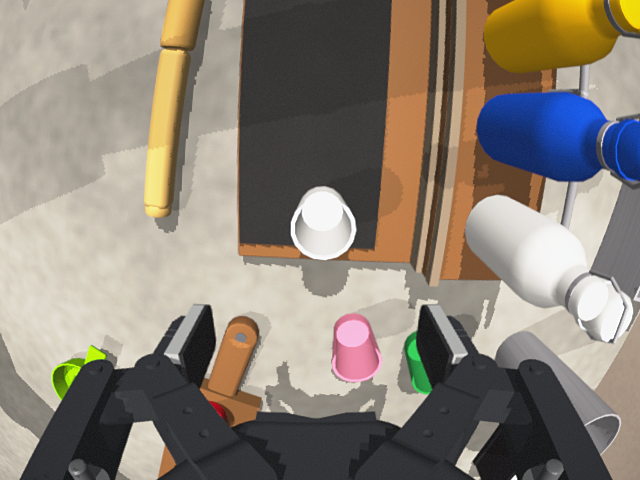

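The wrist view shows the white glass at (323,222) near the rack end. The pink and green decoys sit further away at about (355,347) and (418,362), so the descent path is clear.

Request:
{"method": "carry_out", "body": {"deltas": [0,0,0,0.001,0.004,0.04,-1,0,0,0,0,0,0.045,-1,0,0,0,0,0,0.04,-1,0,0,0,0,0,0.025,-1,0,0,0,0,0,0.011,-1,0,0,0,0,0,0,1,0,0,0,0,0,0,1,0,0,0,0,0,0,1,0,0,0,0,0,0,1,0,0,0,0,0,0,1,0,0,0,0,0,0,1]}}

```text
clock: 27.45
eef_pos: [546.5, 132.6, 39.0]
tool_rot: [3.139, 0.0, 1.817]
force: [-0.2, -1.0, 6.0]
width: 44.5
gripper_force: 60.7
```

Request:
{"method": "carry_out", "body": {"deltas": [0,0,0,0,0,-0.025,1,0,0,0,0,0,-0.04,1,0,0,0,0,0,-0.045,1,0,0,7.4,0,0,0,1,0,0,7.4,0,0,0,1,0,0,7.4,0,0,0,1,0,0,0,-0.03,-0.0019,0,1,0,0,0,-0.05,-0.0022,0,1,0,0,0,-0.05,-0.0022,0,1,0,0,0,-0.05,-0.0022,0,1,0,0,0,-0.05,-0.0022,0,1,0,0,0,-0.05,-0.0022,0,1]}}

```text
clock: 28.95
eef_pos: [493.4, -144.2, 148.0]
tool_rot: [3.14, -0.0, 1.431]
force: [0.8, -0.6, -1.3]
width: 44.4
gripper_force: 61.2
```

Request:
{"method": "carry_out", "body": {"deltas": [0,0,0,-0.0483,-0.0022,0,1,0,0,0,-0.0483,-0.0022,0,1,0,0,0,-0.0483,-0.0022,0,1,0,0,0,-0.0483,-0.0022,0,1,0,0,0,-0.0483,-0.0022,0,1,0,0,0,0,0,0,1,0,0,0,0,0,0,1]}}

```text
clock: 29.82
eef_pos: [448.8, -379.6, 147.6]
tool_rot: [3.142, -0.001, 1.43]
force: [0.5, 1.1, -0.8]
width: 44.6
gripper_force: 61.2
```

```bash
python3 hd.py white w8
```

```text
[ 448.8 -379.6  147.6] [ 1.800e+02 -6.000e-02  8.194e+01]
placed? yellow [ 274    0   83   52 3230] [ 466.6 -243.9] [ -0.8 -15.    0.8  17.3]
placed? blue [ 276   89   81   81 4686] [ 458.2 -307. ] [-1.4 -0.7  1.4  0.8]
held white [  246   267   139   151 10178] [ 446.1 -388.5  123.1] [ 4.  -4.3 -4.   3.8] [ -2.7  -8.9 -24.5]
```

View pics/w8.png

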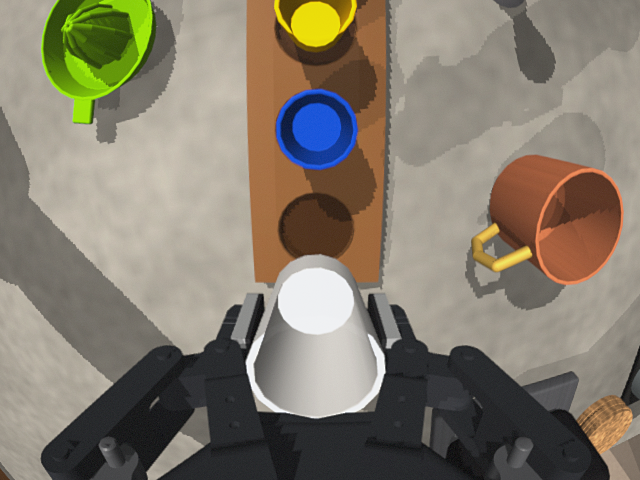

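Blue stands upright in well 3 at (458,-307). White is held upright above well 4, and the mug and juicer are clear of the fingers.

Request:
{"method": "carry_out", "body": {"deltas": [0,0,0,-0.001,0.001,0.035,1,0,0,0,0,0,0.035,1,0,0,0,0,0,0.03,1,0,0,0,0,0,0.012,1,0,0,0,0,0,0.003,1,0,0,0,0,0,0.002,1,0,0,0,0,0,0,1,0,0,0,0,0,0,1]}}

```text
clock: 30.88
eef_pos: [450.0, -381.8, 31.2]
tool_rot: [3.14, 0.001, 1.43]
force: [0.4, 0.3, -0.6]
width: 44.5
gripper_force: 61.2
```

Request:
{"method": "carry_out", "body": {"deltas": [0,0,0,0,0,0.001,1,0,0,0,0,0,0,1]}}

```text
clock: 31.12
eef_pos: [449.6, -381.5, 29.5]
tool_rot: [3.142, -0.0, 1.43]
force: [0.6, -1.1, -0.3]
width: 44.7
gripper_force: 61.2
```

Request:
{"method": "carry_out", "body": {"deltas": [0,0,0,0,0,0.001,1,0,0,0,0,0,0,1]}}

```text
clock: 31.38
eef_pos: [449.6, -381.6, 29.0]
tool_rot: [3.141, 0.0, 1.43]
force: [-1.2, 0.6, 5.3]
width: 44.5
gripper_force: 61.2
```

Contact is felt, so I'll release, lift, then back off towards -y to check.

Request:
{"method": "carry_out", "body": {"deltas": [0,0,0,0,0,0,-1,0,0,0,0,0,0,-1,0,0,0,0,0,0,-1,0,0,0,0,0,0,-1,0,0,0,0,0,-0.03,-1,0,0,0,0,0,-0.05,-1,0,0,0,0,0,-0.06,-1,0,0,0,-0.04,0,-0.04,-1,0,0,0,0,0,-0.05,-1,0,0,0,0,0,0,-1,0,0,0,0,0,0,-1]}}

```text
clock: 32.75
eef_pos: [443.8, -420.4, 258.0]
tool_rot: [-3.141, -0.001, 1.431]
force: [-0.5, 1.0, -0.6]
width: 85.6
gripper_force: 0.0
```

```bash
sed -i 's/white=(s<25)&(v>190)/white=(s<40)\&(v>185)/' h.py; python3 hd.py none w9; python3 - <<'E'
from h import *
cv2.imwrite('pics/side9.png',ctrl.get_image('side')[:,:,::-1])
E
```

```text
[ 443.8 -420.4  258. ] [-1.7996e+02 -5.0000e-02  8.1960e+01]
placed? blue [ 288   53   55   53 1985] [ 458.  -307.6] [-0.8 -0.9  0.8  0.9]
placed? white [ 290  138   53   53 1761] [ 448.2 -382.8] [-1.1 -0.6  1.1  0.7]
```

View pics/w9.png

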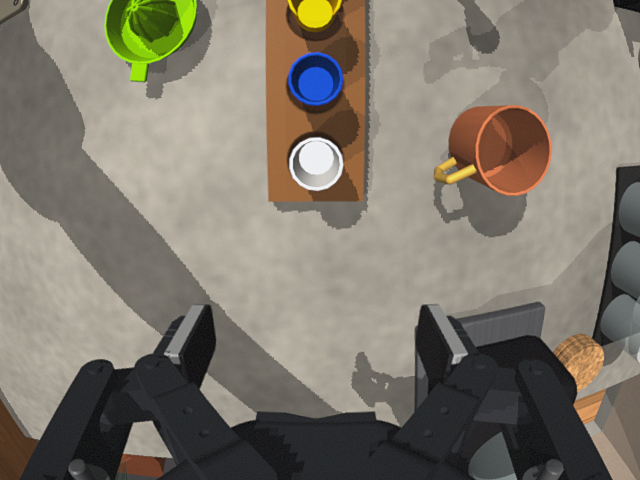

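View pics/side9.png

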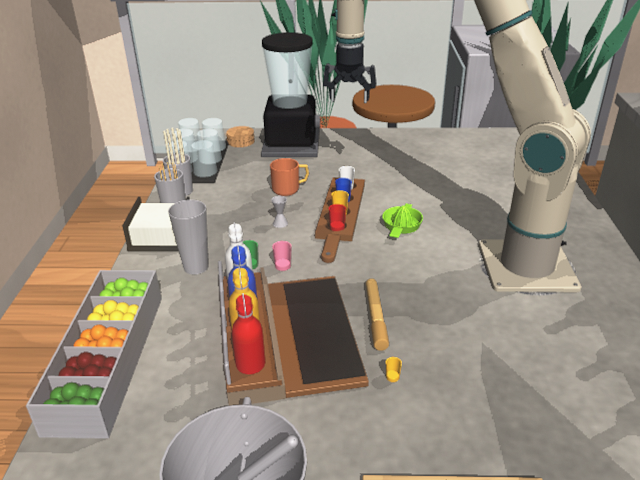

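All four glasses stand in their wells: red at (338,216), yellow (340,200), blue (343,187) and white (346,175) in the side view. The bottles are unmoved and the arm is clear.

```bash
python3 -c "
from cell import ctrl
print(ctrl.finish_job())"
```

```text
the job is handed in; nothing more can be done
None
```

I handed in the job with the red, yellow, blue and white glasses standing upright and released in the paddle wells, left to right in bottle order; in the final images the bottles looked unmoved, but the hand-in gave no verdict.

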